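# Find the socket for the statuette's hold-down nut

### The job

The bronze horseman has to come off its transit skid: try the sockets from the tray on the single nut in front of the horse's head and find the one that fits it closely (a smaller one will not go on, a larger one slips round it). Finish while holding that socket upright in the gripper, pushed fully home over the nut so its mouth is down on the plate, ready for the ratchet; the other two sockets must be standing upright in the tray. Do not touch the bronze, and leave the other things on the bench and skid where they are.

Things in the scene. Friction and masses are not known exactly. Their poses are not given: they have to be found in the camera images.
- skid: plywood transit skid, 260 x 420 mm, on two battens; a T-shaped steel mounting plate lies on it, its top 56 mm above the bench. Fixed. Origin on the bench under the middle of the plate's long bar (board from -225 to +195 mm along local y); the horse's head looks along local -y
- head_stud (a point): where the single stud at the horse's head end comes through the plate, on the plate's top face, 170 mm along -y from the skid's origin; the nut here is the one to fit. The other two nuts are at the tail end, at x = +-80, y = +150 mm in the skid's frame
- statue: the bronze horseman on its plinth (75 x 160 mm, 197 mm tall), standing on the plate, fixed. Origin under the plinth's centre, 40 mm along +y from the skid's origin; its nearest part, the horse's muzzle, is 110 mm from the head stud's axis. Do not touch
- nut_a: one of three fixed hex nuts (24, 30 and 36 mm across flats; 15, 18, 21 mm high, top edge chamfered, 5 mm of stud above). Which size this one is, is not told; where it stands varies. Origin: centre of its underside, on the plate's top face, where a seated socket's mouth rests. z up; x points at a corner, y at a flat
- nut_b: one of three fixed hex nuts (24, 30 and 36 mm across flats; 15, 18, 21 mm high, top edge chamfered, 5 mm of stud above). Which size this one is, is not told; where it stands varies. Origin: centre of its underside, on the plate's top face, where a seated socket's mouth rests. z up; x points at a corner, y at a flat
- nut_c: one of three fixed hex nuts (24, 30 and 36 mm across flats; 15, 18, 21 mm high, top edge chamfered, 5 mm of stud above). Which size this one is, is not told; where it stands varies. Origin: centre of its underside, on the plate's top face, where a seated socket's mouth rests. z up; x points at a corner, y at a flat
- socket_24_mid (a point): deep steel socket for 24 mm nuts, standing mouth down, 104 mm tall: round barrel 35 mm across to 50 mm up, hexagonal mouth 26 mm across flats, 47 mm deep; above it (59 to 104 mm up) a hexagonal drive adapter 30 mm across flats: grip it 84 mm above the mouth, fingertips clear of the barrel. This point: on the axis, 52 mm above the mouth. z up; x points at a corner, y at a flat, of mouth and adapter alike
- socket_30_mid (a point): deep steel socket for 30 mm nuts, standing mouth down, 104 mm tall: round barrel 42 mm across to 50 mm up, hexagonal mouth 32 mm across flats, 47 mm deep; above it (59 to 104 mm up) a hexagonal drive adapter 30 mm across flats: grip it 84 mm above the mouth, fingertips clear of the barrel. This point: on the axis, 52 mm above the mouth. z up; x points at a corner, y at a flat, of mouth and adapter alike
- socket_36_mid (a point): deep steel socket for 36 mm nuts, standing mouth down, 104 mm tall: round barrel 49 mm across to 50 mm up, hexagonal mouth 38 mm across flats, 47 mm deep; above it (59 to 104 mm up) a hexagonal drive adapter 30 mm across flats: grip it 84 mm above the mouth, fingertips clear of the barrel. This point: on the axis, 52 mm above the mouth. z up; x points at a corner, y at a flat, of mouth and adapter alike
- tray: flat steel tray 160 x 300 mm, rim 14 mm high, inner floor 4 mm above the bench, in which the three sockets stand in a row along its local y (85 mm apart, 20 mm to the -x side of the middle), order not told. Fixed. Origin on the bench under its centre
- extension_bar: bystander: steel extension bar 175 mm long lying in the tray, along tray y, 50 mm to the +x side. Leave it
- ratchet: bystander: ratchet handle, 265 mm long, 33 mm high, lying on the bench near the robot. Leave it
- brush: bystander: flat brush 170 mm long lying on the skid's board beside the plate, near the head stud. Leave it
- tape_roll: bystander: cardboard roll 96 mm across, 48 mm high. Leave it
- notebook: bystander: notebook 105 x 150 x 14 mm. Leave it
- polish_tin: bystander: tin 68 mm across, 85 mm high. Leave it
- screwdriver: bystander: screwdriver 200 mm long. Leave it
There are look-alikes about, which are no part of the job. Leave any orange look-alike of the part that bears socket_36_mid alone.

How it is judged:
At the end, for the whole second after the job is handed in: The socket whose size matches the nut on the head stud is gripped by the fingers (over 3 N), upright (within 0.08 rad), its axis within 3 mm of the nut's and its mouth no more than 3.5 mm above the plate; the other two sockets stand upright (within 0.12 rad) on the tray's floor (((horizontal distance between nut_a and head_stud below 0.02 m and horizontal distance between socket_36_mid and nut_a below 0.003 m and z of socket_36_mid in the frame of nut_a below 0.0555 m and angle between socket_36_mid's own z axis and vertical below 0.08 rad and contact force between the fingers and socket_36 above 3 N and x of socket_24_mid in the frame of tray between -0.076 and 0.076 m and y of socket_24_mid in the frame of tray between -0.146 and 0.146 m and z of each of socket_24_mid, socket_30_mid in the frame of tray below 0.06 m and angle between each of socket_24_mid, socket_30_mid's own z axis and vertical below 0.12 rad and x of socket_30_mid in the frame of tray between -0.076 and 0.076 m and y of socket_30_mid in the frame of tray between -0.146 and 0.146 m) or (horizontal distance between nut_b and head_stud below 0.02 m and horizontal distance between socket_24_mid and nut_b below 0.003 m and z of socket_24_mid in the frame of nut_b below 0.0555 m and angle between socket_24_mid's own z axis and vertical below 0.08 rad and contact force between the fingers and socket_24 above 3 N and x of socket_30_mid in the frame of tray between -0.076 and 0.076 m and y of socket_30_mid in the frame of tray between -0.146 and 0.146 m and z of each of socket_30_mid, socket_36_mid in the frame of tray below 0.06 m and angle between each of socket_30_mid, socket_36_mid's own z axis and vertical below 0.12 rad and x of socket_36_mid in the frame of tray between -0.076 and 0.076 m and y of socket_36_mid in the frame of tray between -0.146 and 0.146 m) or (horizontal distance between nut_c and head_stud below 0.02 m and horizontal distance between socket_30_mid and nut_c below 0.003 m and z of socket_30_mid in the frame of nut_c below 0.0555 m and angle between socket_30_mid's own z axis and vertical below 0.08 rad and contact force between the fingers and socket_30 above 3 N and x of socket_24_mid in the frame of tray between -0.076 and 0.076 m and y of socket_24_mid in the frame of tray between -0.146 and 0.146 m and z of each of socket_24_mid, socket_36_mid in the frame of tray below 0.06 m and angle between each of socket_24_mid, socket_36_mid's own z axis and vertical below 0.12 rad and x of socket_36_mid in the frame of tray between -0.076 and 0.076 m and y of socket_36_mid in the frame of tray between -0.146 and 0.146 m))); the arm keeps its last pose, push and grip.
It fails at once if the bronze is touched (contact force between statue and anything else above 1 N).
It fails at once if one of the other things (bar, ratchet, brush, roll, notebook, tin, screwdriver) is moved more than 30 mm from its place (distance of any of extension_bar, ratchet, brush, tape_roll, notebook, polish_tin, screwdriver from where it was at the start of the episode above 0.03 m).
It also fails if it takes over 72 s, if anything falls off the work surface, if the arm or the gripper's body presses on something with over 40 N, if the wrist force passes 120 N, or if a joint passes its speed limit or range.

### The arm

A 7-joint arm with a two-finger parallel gripper is mounted at the origin on the work surface. World frame = base frame: x ahead of the robot, y to its left, z up, the work surface at z = 0. Lengths are in m, angles in rad, forces in N, time in s.
With the tool pointing down it reaches from about 0.425 to 0.8 m from the base axis. Payload 8.3 kg.
Tool frame: the origin (TCP) lies at the very end of the fingers, on their centre line; the grasp point (between the pads) lies 19 mm behind it; z points along the fingers, y is the direction in which the jaws open and shut (so a half turn about z gives the same grasp; the last joint's range is limited). The gripper opens to 85 mm and grips with 20 to 120 N. Pads are 22 mm wide; open, the fingers measure 114 mm over their backs; the gripper's body (76 mm by 85 mm) begins 54 mm behind the grasp point. The pads swing forward as they close: fully open they stand 13 mm farther back than shut.
Start: joints at [-0.063, 0.383, 0.016, 1.37, -0.006, 1.388, -0.046], TCP at [0.625, 0, 0.21] pointing down, gripper open.
Joint ranges: [-2.95, 2.95], [-0.25, 2.06], [-1.52, 1.56], [0.18, 2.33], [-1.44, 4.58], [0.02, 2.06], [-3.01, 3.01]. Speed limits (rad/s): [2.39, 2.39, 3.01, 3.01, 3.14, 3.14, 3.14].

### API

Orientations are given as a unit quaternion [w, x, y, z].
In Python, from rig import telemetry, snapshot, workorder, silhouettes, pinpoint gives the robot as it stands.
- The arm moves only by the tool move_arm, never from a script. Its argument "increments" is a list of rows, each a list of 6 numbers: the shift along the tool's x, y, z each as a share of 25 cm, from -1 to 1, then the turn, a rotation vector about the tool's x, y, z each as a share of 120 degrees, from -1 to 1. In form: [[dx, dy, dz, rx, ry, rz], ...]. A call has exactly 8 rows; each row shifts and turns the commanded pose from where the row before left it, along the tool's axes as they then stand; what a row does not reach is not made up. A row lasts 1/8 s, in which the tool goes at most 62.5 mm and 10.7 degrees, less where a joint would pass 70% of its speed; a pose out of reach is approached as far as the arm can. A call with a number of a shift or a turn outside -1 to 1 is refused whole. A call with a gripper value outside its range is refused whole. "jaw" is the gripper command: -1 is shut, 1 is fully open, values between are in proportion, set as the call begins (left out, the last holds). The fingers move at their own pace and stop on an object; "squeeze" is the grip in N (left out, the last holds). Time passes only in rows, so rows that do not move let the fingers close, or fill a call up. It gives the time, the measured TCP pose, the force and the opening at its end, in the units of the state.
- telemetry.state(): the state, without advancing time (a new reading comes with each control period).
- snapshot(name): name is "scene" or "side" or "wrist"; returns a dict with "frame" (400x640x3 uint8, red, green, blue), "intrinsics" (3x3 intrinsics, pixels), "R" (3x3) and "t" (3): a world point X has camera coordinates R X + t. Camera axes: x right, y down, z forward; pixel columns grow to the right and rows downward; lengths in m; the calibration is good to about 2 mm. A picture is of the moment at which its call begins. There is no depth.
- workorder.job_done(): hands the job in, once; it reports no verdict.
Trained networks look in a picture, given as the dict that the camera call returned (one of the last four; its "shot" number tells which), for a name from the list of things; names that differ only in an ending like _2 or _b are one class to them, and where a whole thing is asked for, a point or a joint stands for the part that bears it (a point fixed in the world has none). Each returns a list of dicts, best first, with "p" (0 to 1); they miss things now and then, are a little off and sometimes report something else, mostly with a low value. They report only what shows in the picture. A call takes as long as a camera call. They do not tell look-alikes from the thing itself.
- silhouettes(picture, label): "pixels" (400x640 bool, what is visible of it).
- pinpoint(picture, label): "at" ([x, y, z] in m, in the coordinates of the camera as it stood for that picture, good to about 4 mm: a listed point, or the origin of a listed thing).
The state is a dict: "time": time; "qpos": joint angles; "dq": joint speeds; "joint_efforts": joint torques, N m; "tcp_pos": TCP position; "tool_rot": TCP orientation; "contact_force": force on the tool from outside, world axes, zero at the start; "torque": the same for the moment, N m; "opening": finger opening in m.
Only numpy, scipy, OpenCV 4.12 (cv2) and the standard library are available. Lean on these libraries where they do the work, as an engineer would, in place of code of your own. Each camera call takes 0.05 s, during which the arm holds its last target.

## Working session

There is one attempt and no reset: what is moved stays moved. The work goes in short steps, Python scripts to look and compute and a tool call to move; the robot and the scene stay as the last step left them, time stands still between calls to the robot, and variables do not carry over. Pictures are saved under pics/ and viewed, and the job is handed in when it is done.

Besides the shell and the picture viewer there is one more tool, called after ">>>" in YAML: its name, and indented under it one key for each argument. move_arm: Moves the arm, as the interface text tells. Its arguments: {"type":"object","properties":{"increments":{"type":"array","items":{"type":"array","items":{"type":"number","minimum":-1,"maximum":1}}},"jaw":{"type":"number"},"squeeze":{"type":"number"}},"required":["increments"]}

```bash
ls; mkdir -p pics; cat > h.py <<'E'
import numpy as np,cv2
from rig import telemetry, snapshot, workorder, silhouettes, pinpoint
def save(s,n): cv2.imwrite('pics/'+n+'.png',cv2.cvtColor(s['frame'],cv2.COLOR_RGB2BGR))
def w(s,p): return np.array(s['R']).T@(np.array(p)-np.array(s['t']))
def proj(s,X):
    c=np.array(s['R'])@np.array(X)+np.array(s['t']); u=np.array(s['intrinsics'])@c; return u[:2]/u[2]
E
python3 - <<'E'
from h import *
print(telemetry.state())
for n in ['scene','side','wrist']:
    s=snapshot(n); save(s,n+'0'); print(n,-np.array(s['R']).T@s['t'])
    for l in ['socket_24_mid','socket_30_mid','socket_36_mid','tray','skid','head_stud','nut_a','nut_b','nut_c','statue']:
        for d in pinpoint(s,l)[:4]: print(l,round(d['p'],2),w(s,d['at']).round(4),proj(s,w(s,d['at'])).round())
E
```

```text
pics
{'time': 0.0, 'qpos': array([-0.0629299 ,  0.38428539,  0.01639911,  1.37117351, -0.00625368,
        1.38818569, -0.04650441]), 'dq': array([-0.00050985, -0.00153481, -0.00095524,  0.00084128,  0.00082323,
        0.00012868, -0.00082125]), 'joint_efforts': array([-4.50568632e-04, -6.27588844e+01,  8.43669288e-01, -3.71825659e+01,
        1.65239023e-02,  1.39937960e-02, -1.08329079e-04]), 'tcp_pos': array([6.24450941e-01, 2.10551662e-05, 2.08640918e-01]), 'tool_rot': array([-6.73885606e-04,  7.07080172e-01,  7.07132682e-01, -7.39962407e-04]), 'contact_force': array([-0.37168166, -0.73509762,  0.14247341]), 'torque': array([ 0.03738166,  0.03113185, -0.02333928]), 'opening': 0.08571479825226762}
scene [ 1.18485075 -0.67260681  0.93944345]
socket_24_mid 0.6 [ 0.5156 -0.2051  0.0542] [272. 232.]
socket_24_mid 0.19 [ 0.49   -0.3718  0.0539] [220. 259.]
socket_30_mid 0.75 [ 0.4875 -0.3723  0.0531] [219. 258.]
socket_30_mid 0.56 [ 0.52   -0.2971 -0.0008] [250. 262.]
socket_30_mid 0.5 [ 0.5658  0.2729 -0.0022] [385. 180.]
socket_36_mid 0.8 [ 0.43   -0.5204  0.0549] [160. 277.]
socket
[... 1345 characters left out ...]
0.4393 0.0567] [183. 311.]
nut_a 0.51 [0.5428 0.1109 0.0593] [279. 229.]
nut_b 0.68 [0.5094 0.4393 0.0567] [183. 311.]
nut_b 0.51 [0.5428 0.1109 0.0593] [279. 229.]
nut_c 0.68 [0.5094 0.4393 0.0567] [183. 311.]
nut_c 0.51 [0.5428 0.1109 0.0593] [279. 229.]
statue 0.58 [0.5723 0.3182 0.0543] [208. 268.]
wrist [0.62474066 0.08297802 0.37356899]
socket_24_mid 0.73 [ 0.515  -0.2053  0.0558] [229. 345.]
socket_24_mid 0.4 [ 0.5617 -0.314   0.0033] [279. 380.]
socket_36_mid 0.84 [ 0.4627 -0.0719  0.0551] [168. 241.]
tray 0.75 [ 0.5183 -0.2936 -0.0016] [248. 365.]
nut_a 0.85 [0.5407 0.1152 0.0554] [226.  44.]
nut_b 0.85 [0.5407 0.1152 0.0554] [226.  44.]
nut_c 0.85 [0.5407 0.1152 0.0554] [226.  44.]
```

View pics/scene0.png

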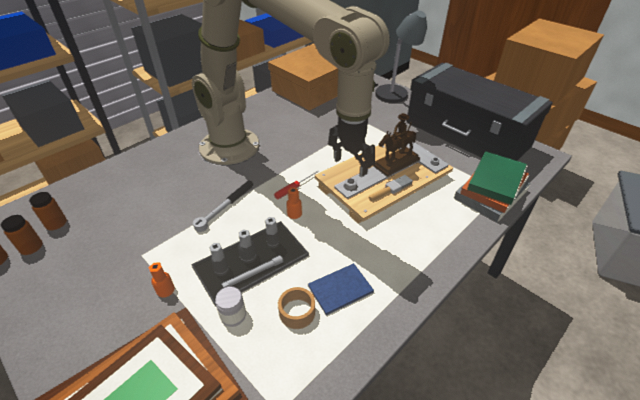

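View pics/side0.png

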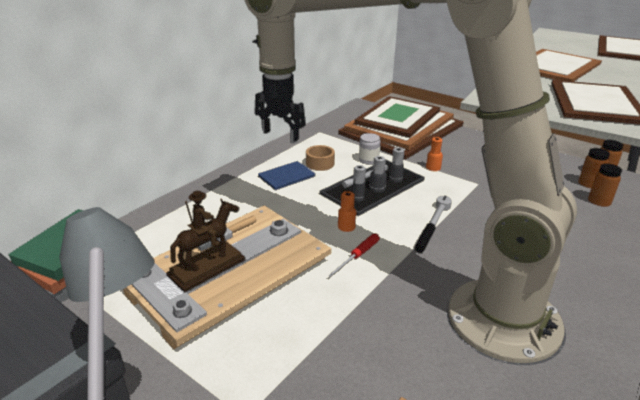

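View pics/wrist0.png

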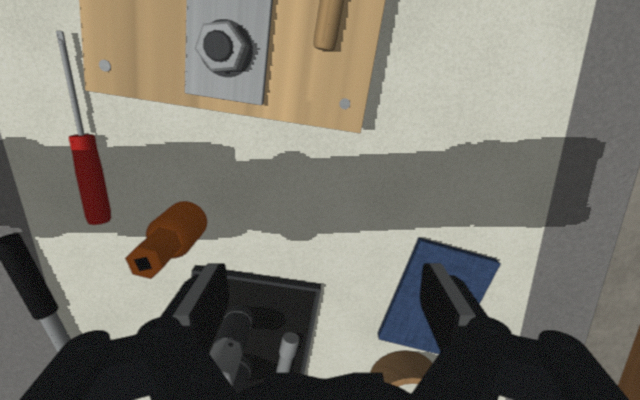

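The orange bottle-shaped parts are look-alikes. The three steel sockets stand in the tray at scene pixels (216,255), (245,240) and (271,228). The nut is at wrist pixel (222,46). Next I'll measure the nut and barrel sizes.

```bash
python3 - <<'E'
from h import *
s=snapshot('wrist'); print(s['intrinsics'])
f=s['frame']; cv2.imwrite('pics/nutz.png',cv2.cvtColor(cv2.resize(f[0:110,160:290],None,fx=5,fy=5,interpolation=cv2.INTER_CUBIC),cv2.COLOR_RGB2BGR))
for d in silhouettes(s,'nut_a')[:2]:
    m=d['pixels'].astype(np.uint8); ys,xs=np.where(m); c=max(cv2.findContours(m,0,1)[0],key=cv2.contourArea)
    print(d['p'],xs.min(),xs.max(),ys.min(),ys.max(),m.sum(),cv2.minAreaRect(c))
for n in['scene','side']:
    s=snapshot(n); f=s['frame']
    r=(200,310,180,300) if n=='scene' else (130,220,310,430)
    cv2.imwrite(f'pics/z{n}.png',cv2.cvtColor(cv2.resize(f[r[0]:r[1],r[2]:r[3]],None,fx=5,fy=5,interpolation=cv2.INTER_CUBIC),cv2.COLOR_RGB2BGR))
    for l in ['socket_24_mid','socket_30_mid','socket_36_mid']:
        for d in silhouettes(s,l)[:3]:
            m=d['pixels'];ys,xs=np.where(m); print(n,l,round(d['p'],2),xs.min(),xs.max(),ys.min(),ys.max(),m.sum())
E
```

```text
[[337.45094922   0.         323.79455075]
 [  0.         337.45094922 197.41510588]
 [  0.           0.           1.        ]]
0.71 191 320 265 386 6844 ((265.9848327636719, 331.3599853515625), (95.98778533935547, 113.1699447631836), 7.853312015533447)
0.6 194 252 19 77 2555 ((223.9000244140625, 47.19999694824219), (58.13776397705078, 55.007266998291016), 26.56505012512207)
scene socket_24_mid 0.61 265 278 217 247 331
scene socket_30_mid 0.94 209 227 243 275 428
scene socket_36_mid 0.92 286 301 188 218 393
scene socket_36_mid 0.81 238 255 229 262 455
scene socket_36_mid 0.7 149 172 263 296 537
side socket_24_mid 0.73 352 365 165 200 402
side socket_30_mid 0.98 389 404 147 181 454
side socket_30_mid 0.56 414 451 196 252 625
side socket_30_mid 0.41 270 287 220 235 234
side socket_36_mid 0.73 370 385 157 191 449
side socket_36_mid 0.72 124 330 190 348 14719
side socket_36_mid 0.66 426 442 137 170 409
```

View pics/nutz.png

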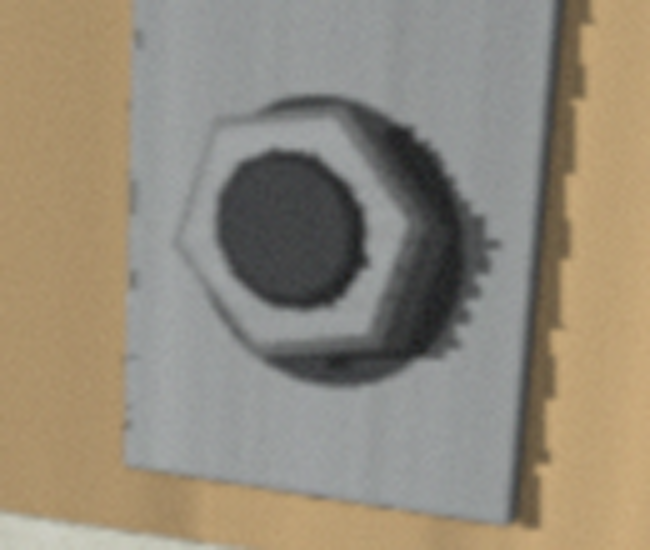

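View pics/zscene.png

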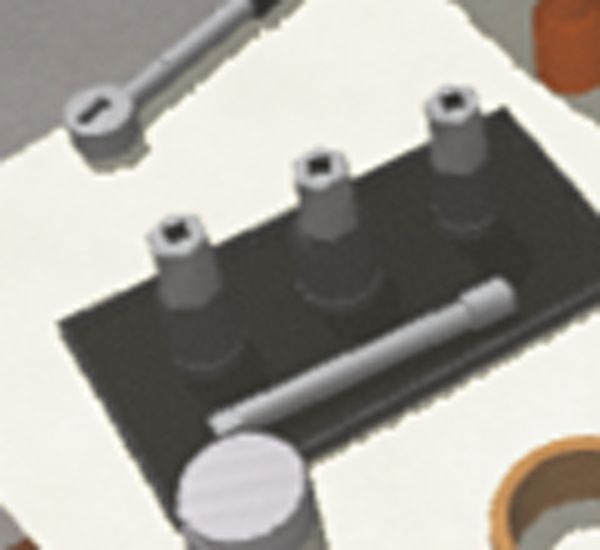

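View pics/zside.png

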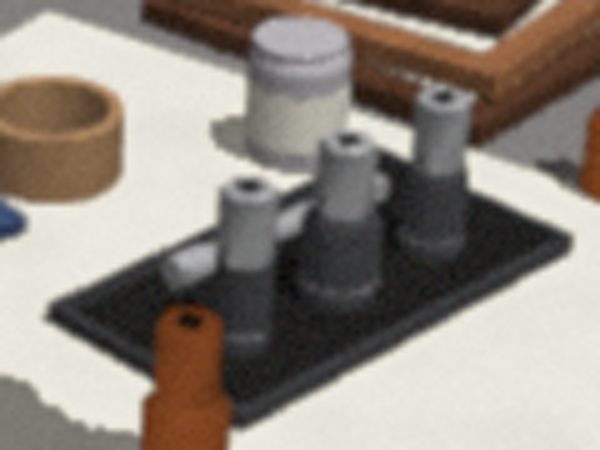

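The barrels in the tray differ clearly: near is slimmest (24), middle is fattest (36), far is 30. In the wrist crop the nut looks large, so I'll compute its size properly.

```bash
python3 - <<'E'
from h import *
s=snapshot('wrist'); K=s['intrinsics'];R=np.array(s['R']);t=np.array(s['t']); C=-R.T@t
print(R[2])
def ray(p,z):
    d=R.T@np.linalg.inv(K)@np.r_[p,1]; return C+d*(z-C[2])/d[2]
P=[(175,243),(212,118),(338,112),(410,220),(375,335),(262,350)]
P=[(160+(a+.5)/5-.5,(b+.5)/5-.5) for a,b in P]
for h in(15,18,21):
    X=np.array([ray(p,.056+h/1000) for p in P]); c=X.mean(0)
    print(h,c.round(4),[round(np.linalg.norm(X[i]-X[i+3])*1e3,1) for i in range(3)],[round(np.degrees(np.arctan2(*(X[i]-X[i+3])[1::-1])),1) for i in range(3)])
Xp=[ray((160+a/5,b/5),.056) for a,b in[(130,465),(515,522)]]; print(Xp, np.linalg.norm(Xp[0]-Xp[1]), telemetry.state()['time'])
E
```

```text
[ 4.72922214e-04 -3.19686253e-01 -9.47523338e-01]
15 [0.5385 0.1123 0.071 ] [np.float64(39.1), np.float64(40.2), np.float64(39.3)] [np.float64(-174.9), np.float64(125.8), np.float64(65.9)]
18 [0.5394 0.112  0.074 ] [np.float64(38.7), np.float64(39.8), np.float64(38.9)] [np.float64(-174.9), np.float64(125.8), np.float64(65.9)]
21 [0.5402 0.1117 0.077 ] [np.float64(38.3), np.float64(39.4), np.float64(38.5)] [np.float64(-174.9), np.float64(125.8), np.float64(65.9)]
[array([0.50097815, 0.07490901, 0.056     ]), array([0.56964054, 0.06502523, 0.056     ])] 0.06937011494062627 2.2
```

The top hexagon measures about 39 mm across corners before the chamfer. A 30 mm nut would show at most 34.6 mm, so this is the 36 mm nut. I'll go over the middle (36) socket.

>>> move_arm:
  increments:
    - [-0.12,-0.055,0,0,0,0]
    - [-0.14,-0.062,0,0,0,0]
    - [-0.14,-0.062,0,0,0,0]
    - [-0.14,-0.062,0,0,0,0]
    - [-0.14,-0.062,0,0,0,0]
    - [-0.14,-0.062,0,0,0,0]
    - [-0.14,-0.062,0,0,0,0]
    - [-0.12,-0.055,0,0,0,0]
  jaw: 1

```text
time: 3.2
tcp_pos: [0.5037, -0.2715, 0.2099]
tool_rot: [0.0, 0.707, 0.707, -0.0]
contact_force: [-0.4, -0.3, -0.0]
opening: 0.0851
```

```bash
python3 - <<'E'
from h import *
s=snapshot('wrist'); save(s,'w1'); st=telemetry.state(); print(st['time'],st['tcp_pos'],st['tool_rot'],st['contact_force'])
for l in ['socket_24_mid','socket_30_mid','socket_36_mid','tray']:
        for d in pinpoint(s,l)[:4]: print(l,round(d['p'],2),w(s,d['at']).round(4),proj(s,w(s,d['at'])).round())
f=s['frame']; cv2.imwrite('pics/w1z.png',cv2.cvtColor(cv2.resize(f[130:290,230:410],None,fx=4,fy=4,interpolation=cv2.INTER_CUBIC),cv2.COLOR_RGB2BGR))
E
```

```text
3.25 [ 0.50093388 -0.27672366  0.20992915] [ 6.54775395e-04  7.09508185e-01  7.04695541e-01 -1.37861945e-03] [-1.06986643 -3.53998991 -0.57134557]
socket_24_mid 0.67 [ 0.5174 -0.2078  0.0584] [339. 106.]
socket_24_mid 0.34 [ 0.4975 -0.2921  0.0557] [318. 194.]
socket_24_mid 0.29 [ 0.4799 -0.3772  0.0535] [302. 268.]
socket_24_mid 0.18 [ 0.7657 -0.1788 -0.0016] [575.  73.]
socket_30_mid 0.76 [ 0.4787 -0.3746  0.0527] [301. 266.]
socket_36_mid 0.93 [ 0.5006 -0.2895  0.0538] [321. 191.]
socket_36_mid 0.6 [ 0.4275 -0.5214  0.0517] [261. 372.]
tray 0.64 [ 0.5206 -0.2925 -0.0026] [338. 178.]
```

View pics/w1.png

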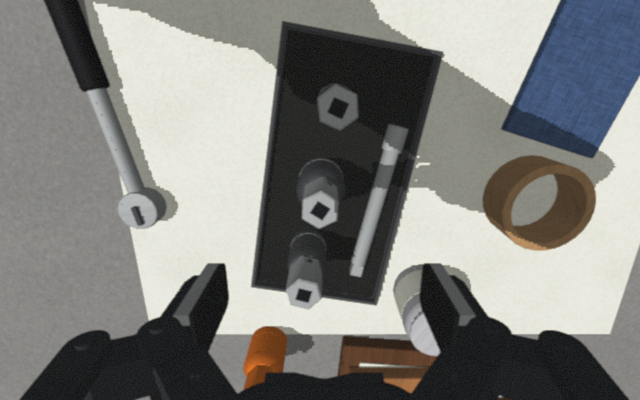

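View pics/w1z.png

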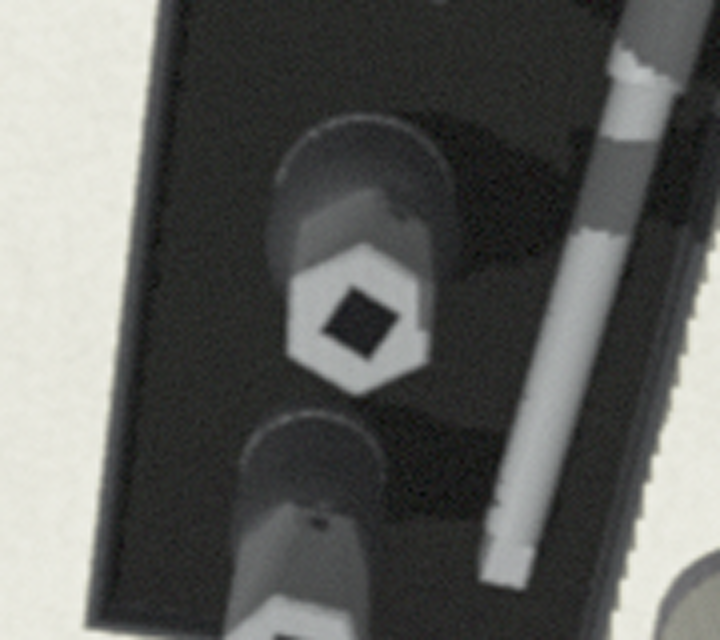

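The picture shows the 36 socket's top hexagon centred near pixel (320,209), with flats facing left and right, close to the jaw direction. The arm was still settling, so I'll measure again at rest.

```bash
cat >> h.py <<'E'
def ray(s,p,z):
    R=np.array(s['R']);C=-R.T@np.array(s['t'])
    d=R.T@np.linalg.inv(s['intrinsics'])@np.r_[p,1]; return C+d*(z-C[2])/d[2]
def hexfit(s,seed,z,lo,AF,hi=256,half=45,n=''):
    g=cv2.cvtColor(s['frame'],cv2.COLOR_RGB2GRAY)
    x0,y0=max(int(seed[0])-half,0),max(int(seed[1])-half,0)
    c=g[y0:y0+2*half,x0:x0+2*half]
    cv2.imwrite('pics/'+n+'z.png',cv2.resize(c,None,fx=6,fy=6,interpolation=cv2.INTER_CUBIC))
    m=((c>=lo)&(c<hi)).astype(np.uint8)
    k,lab,stt,cen=cv2.connectedComponentsWithStats(m,connectivity=4)
    i=1+np.argmin([np.hypot(*(cen[j]-[seed[0]-x0,seed[1]-y0]))+(1000 if stt[j,4]<80 else 0) for j in range(1,k)])
    cnt=max(cv2.findContours((lab==i).astype(np.uint8),0,cv2.CHAIN_APPROX_NONE)[0],key=cv2.contourArea)
    hull=cv2.convexHull(cnt)[:,0]
    X=np.array([ray(s,(p[0]+x0,p[1]+y0),z)[:2] for p in hull])*1e3
    big=cv2.resize(c,None,fx=6,fy=6,interpolation=cv2.INTER_CUBIC); big=cv2.cvtColor(big,cv2.COLOR_GRAY2BGR)
    cv2.polylines(big,[(hull*6+3).astype(np.int32).reshape(-1,1,2)],True,(0,0,255)); cv2.imwrite('pics/'+n+'z.png',big)
    # support widths -> best yaw
    best=None
    for a in np.radians(np.arange(0,60,.5)):
        N=np.array([[np.cos(a+np.radians(30+60*k)),np.sin(a+np.radians(30+60*k))] for k in range(3)])
        q=X@N.T; wd=q.max(0)-q.min(0); mid=(q.max(0)+q.min(0))/2
        cc=np.linalg.lstsq(N,mid,rcond=None)[0]
        if best is None or wd.sum()<best[0]: best=(wd.sum(),np.degrees(a),wd,cc)
    print(n,'corner yaw',best[1],'AF',best[2].round(1),'centre',best[3].round(1),'area',stt[i,4])
    return best
E
python3 - <<'E'
from h import *
s=snapshot('wrist'); save(s,'w2'); st=telemetry.state(); print(st['time'],st['tcp_pos'],st['tool_rot'])
for d in pinpoint(s,'socket_36_mid')[:1]: print(w(s,d['at']).round(4))
g=cv2.cvtColor(s['frame'],cv2.COLOR_RGB2GRAY); print(g[205:235,307], g[222,295:345])
hexfit(s,(320,209),.108,150,30,n='h1')
E
```

```text
3.5 [ 0.50511415 -0.26875589  0.2096434 ] [-1.64434340e-04  7.06524504e-01  7.07688495e-01  3.04456867e-04]
[ 0.4267 -0.5211  0.0515]
[174 174 173 175 174 173 175 172 173 171 168 173 171 175 171 173 172 173
 170 156 111  63  41  41  44  39  43  40  50  64] [ 42  40  46  39  45  50  80 110 141 161 169 171 173 173 172 173 173 169
 170 173 171 172 168 155 130 103 128 159 168 169 171 174 171 169 169 171
 174 167 164 133  94  61  44  43  43  37  42  42  39  42]
h1 corner yaw 26.5 AF [27.9 28.3 27.5] centre [ 499.7 -289.2] area 613
```

View pics/h1z.png

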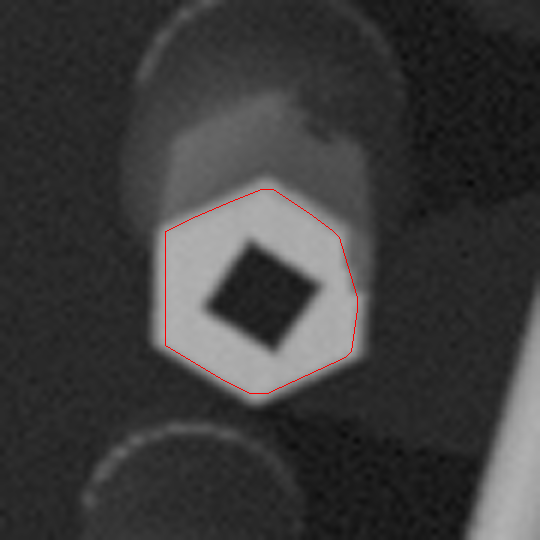

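```bash
python3 - <<'E'
from h import *
for i in range(3):
    s=snapshot('wrist'); st=telemetry.state(); print(st['time'],st['tcp_pos'].round(4),st['tool_rot'].round(4),-(np.array(s['R']).T@s['t']))
    hexfit(s,(320,209),.108,130,30,n='h2')
s=snapshot('side')
for d in pinpoint(s,'socket_36_mid')[:3]: print(w(s,d['at']).round(4))
E
```

```text
3.6 [ 0.5052 -0.2686  0.2096] [-2.000e-04  7.063e-01  7.079e-01  2.000e-04] [ 0.50477166 -0.18571152  0.37356336]
h2 corner yaw 26.0 AF [29.1 29.3 28.9] centre [ 499.8 -289.1] area 717
3.65 [ 0.5051 -0.2688  0.2096] [-1.000e-04  7.064e-01  7.078e-01  1.000e-04] [ 0.50475294 -0.18573739  0.3735498 ]
h2 corner yaw 26.0 AF [29.1 29.1 28.9] centre [ 499.8 -289.2] area 719
3.7 [ 0.505  -0.2689  0.2096] [-1.000e-04  7.065e-01  7.077e-01  1.000e-04] [ 0.50469514 -0.1858763   0.37354366]
h2 corner yaw 27.0 AF [29.1 29.5 28.6] centre [ 499.8 -289. ] area 713
[ 0.5047 -0.2895  0.0573]
[ 0.4675 -0.072   0.0526]
[ 0.4304 -0.5198  0.0507]
```

>>> move_arm:
  increments:
    - [-0.04,-0.01,0,0,0,0.014]
    - [-0.04,-0.01,0,0,0,0.014]
    - [0,0,0.1,0,0,0]
    - [0,0,0.12,0,0,0]
    - [0,0,0.12,0,0,0]
    - [0,0,0.06,0,0,0]
    - [0,0,0,0,0,0]
    - [0,0,0,0,0,0]
  jaw: 1

```text
time: 4.8
tcp_pos: [0.4998, -0.2906, 0.111]
tool_rot: [0.001, 0.728, 0.686, 0.0]
contact_force: [0.3, -0.0, -0.7]
opening: 0.0854
```

```bash
python3 - <<'E'
from h import *
s=snapshot('wrist'); save(s,'w3'); st=telemetry.state(); print(st['time'],st['tcp_pos'],st['tool_rot'],st['contact_force'])
print(proj(s,[.4998,-.2892,.108]))
s=snapshot('side'); f=s['frame'];cv2.imwrite('pics/s3.png',cv2.cvtColor(cv2.resize(f[80:230,280:460],None,fx=4,fy=4),cv2.COLOR_RGB2BGR))
E
```

```text
4.85 [ 0.4999983  -0.29047738  0.1111271 ] [1.05311457e-03 7.27637045e-01 6.85961419e-01 3.91418238e-04] [ 0.29958942 -0.08879562  0.79536919]
[323.87013708 241.33635124]
```

View pics/w3.png

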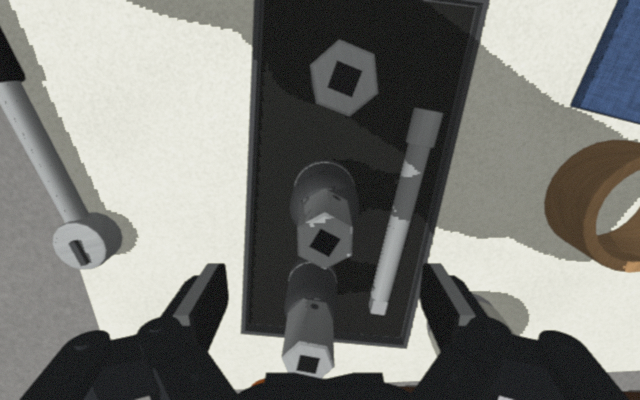

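View pics/s3.png

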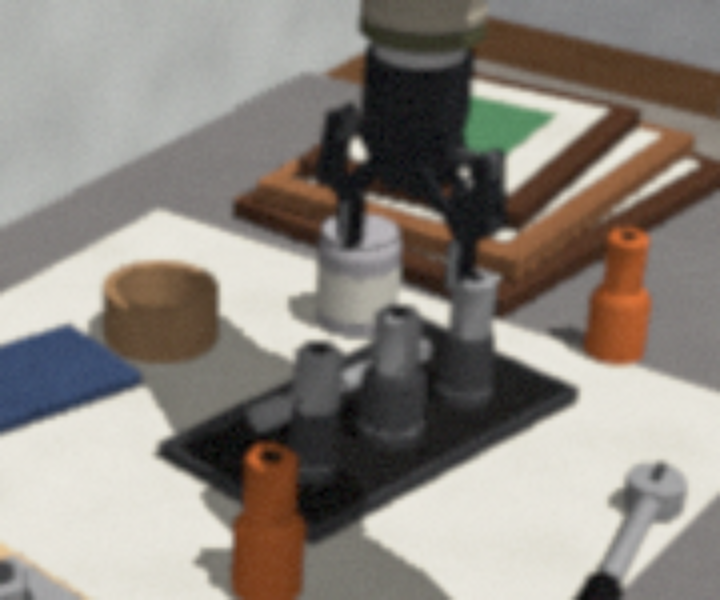

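```bash
python3 - <<'E'
from h import *
s=snapshot('side'); st=telemetry.state(); p=st['tcp_pos']
c=lambda X:((proj(s,X)-[280,80])*4).round()
a=np.radians(-3.4); u=np.array([np.cos(a),np.sin(a),0])
for z in(0,.013): print(z,c(p+[0,0,z]),c(p+.0425*u+[0,0,z]),c(p-.0425*u+[0,0,z]))
print(c([.4998,-.2892,.108]),c([.4998,-.2892,.004]))
s=snapshot('wrist'); g=cv2.cvtColor(s['frame'],cv2.COLOR_RGB2GRAY);hexfit(s,(325,243),.108,80,30,n='h3')
E
```

```text
0 [401. 308.] [354. 291.] [449. 326.]
0.013 [402. 292.] [355. 275.] [451. 310.]
[400. 312.] [390. 434.]
h3 corner yaw 26.0 AF [38.6 41.1 29.7] centre [ 499.6 -284.1] area 2260
```

View pics/h3z.png

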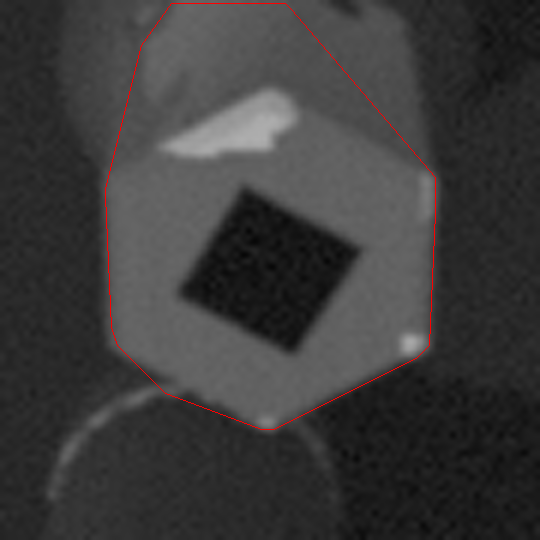

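>>> move_arm:
  increments:
    - [0,0,0.04,0,0,0]
    - [0,0,0.04,0,0,0]
    - [0,0,0.04,0,0,0]
    - [0,0,0.03,0,0,0]
    - [0,0,0.018,0,0,0]
    - [0,0,0,0,0,0]
    - [0,0,0,0,0,0]
    - [0,0,0,0,0,0]
  jaw: 1

```text
time: 6.0
tcp_pos: [0.4994, -0.29, 0.0681]
tool_rot: [0.0, 0.728, 0.686, 0.0]
contact_force: [0.3, -0.1, -0.8]
opening: 0.0854
```

```bash
python3 - <<'E'
from h import *
s=snapshot('side'); f=s['frame'];cv2.imwrite('pics/s4.png',cv2.cvtColor(cv2.resize(f[80:230,280:460],None,fx=4,fy=4),cv2.COLOR_RGB2BGR))
st=telemetry.state(); print(st['tcp_pos'],st['contact_force'])
E
```

```text
[ 0.49940874 -0.29000475  0.06802428] [-0.54209375  0.14158974  0.44618416]
```

View pics/s4.png

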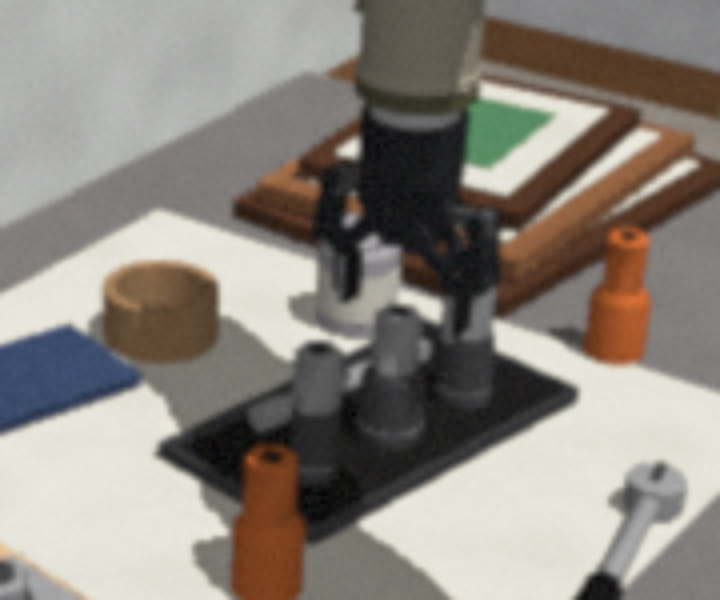

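>>> move_arm:
  increments:
    - [0,0,0,0,0,0]
    - [0,0,0,0,0,0]
    - [0,0,0,0,0,0]
    - [0,0,0,0,0,0]
    - [0,0,0,0,0,0]
    - [0,0,0,0,0,0]
    - [0,0,0,0,0,0]
    - [0,0,0,0,0,0]
  jaw: -1
  squeeze: 60

```text
time: 7.05
tcp_pos: [0.4995, -0.29, 0.068]
tool_rot: [0.0, 0.728, 0.686, 0.0]
contact_force: [0.7, 0.6, 5.0]
opening: 0.0287
```

```bash
python3 - <<'E'
from h import *
s=snapshot('side'); f=s['frame'];cv2.imwrite('pics/s5.png',cv2.cvtColor(cv2.resize(f[80:230,280:460],None,fx=4,fy=4),cv2.COLOR_RGB2BGR))
s=snapshot('wrist'); save(s,'w5')
st=telemetry.state(); print(st['tcp_pos'],st['contact_force'],st['opening'],st['torque'])
E
```

```text
[ 0.49951332 -0.28998921  0.06797033] [1.44353581 0.11685931 5.37178939] 0.02857209139034526 [ 0.06593616 -0.09122167  0.03243942]
```

View pics/s5.png

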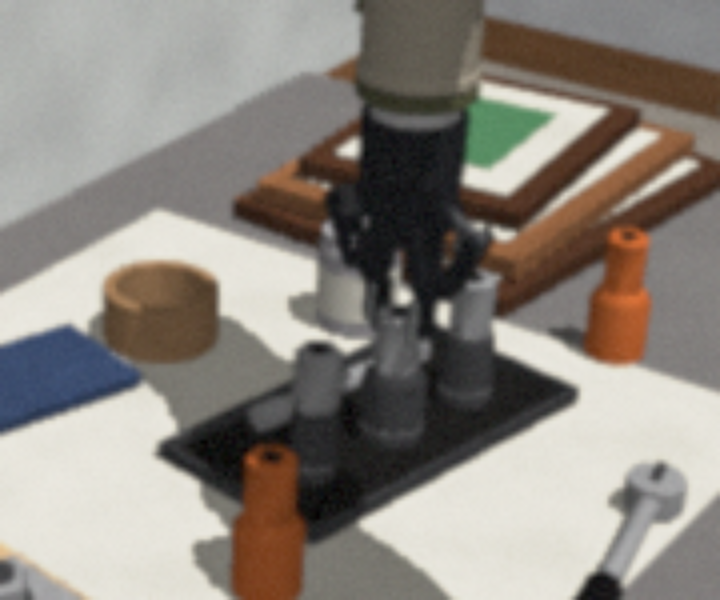

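View pics/w5.png

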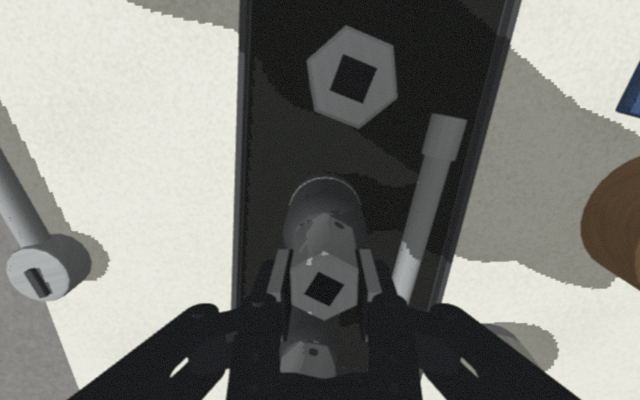

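Gripped: opening is 29 mm on the 30 mm adapter, flats between the pads. Lifting.

>>> move_arm:
  increments:
    - [0,0,-0.03,0,0,0]
    - [0,0,-0.06,0,0,0]
    - [0,0,-0.09,0,0,0]
    - [0,0,-0.1,0,0,0]
    - [0,0,-0.1,0,0,0]
    - [0,0,-0.1,0,0,0]
    - [0,0,-0.06,0,0,0]
    - [0,0,0,0,0,0]

```text
time: 8.15
tcp_pos: [0.4995, -0.2902, 0.2037]
tool_rot: [0.001, 0.728, 0.686, 0.0]
contact_force: [-0.3, -0.8, -8.3]
opening: 0.0287
```

```bash
python3 - <<'E'
from h import *
s=snapshot('side'); f=s['frame'];cv2.imwrite('pics/s6.png',cv2.cvtColor(cv2.resize(f[50:230,280:460],None,fx=4,fy=3.3),cv2.COLOR_RGB2BGR))
s=snapshot('wrist'); save(s,'w6')
st=telemetry.state(); print(st['time'],st['tcp_pos'],st['tool_rot'],st['contact_force'],st['opening'],st['torque'])
E
```

```text
8.25 [ 0.49866669 -0.28958489  0.20161087] [-8.43416300e-04  7.27507675e-01  6.86098952e-01 -3.15188370e-04] [ 0.36951671  0.40668527 -7.82780371] 0.028578441562166504 [ 0.0554487   0.02252583 -0.04553425]
```

View pics/s6.png

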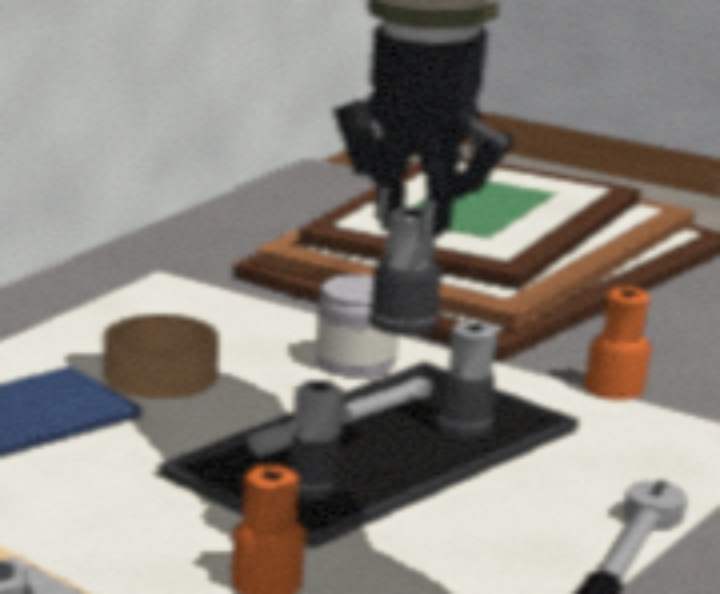

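View pics/w6.png

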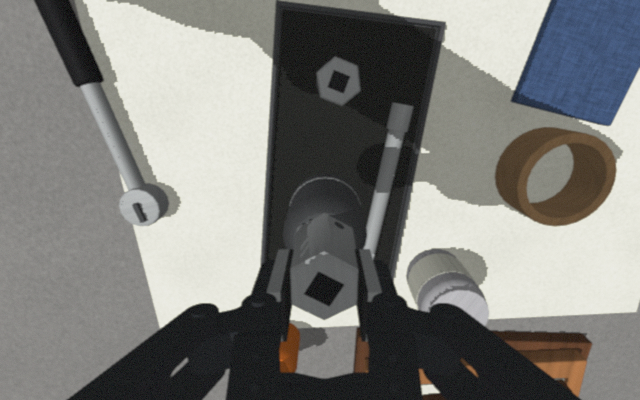

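>>> move_arm:
  increments:
    - [0.14,0.01,-0.02,0,0,0]
    - [0.2,0.01,-0.02,0,0,0]
    - [0.2,0.01,0,0,0,0]
    - [0.2,0.01,0,0,0,0]
    - [0.2,0.01,0,0,0,0]
    - [0.2,0.01,0,0,0,0]
    - [0.2,0.01,0,0,0,0]
    - [0.115,0.008,0,0,0,0]
  squeeze: 80

```text
time: 9.25
tcp_pos: [0.5389, 0.0756, 0.2112]
tool_rot: [-0.001, 0.726, 0.687, -0.001]
contact_force: [0.1, 0.4, -6.8]
opening: 0.0282
```

>>> move_arm:
  increments:
    - [0,0,0,0,0,0.04]
    - [0,0,0,0,0,0.04]
    - [0,0,0,0,0,0.04]
    - [0,0,0,0,0,0.04]
    - [0,0,0,0,0,0.015]
    - [0,0,0,0,0,0]
    - [0,0,0,0,0,0]
    - [0,0,0,0,0,0]

```text
time: 10.25
tcp_pos: [0.5399, 0.0721, 0.2126]
tool_rot: [-0.0, 0.84, 0.542, -0.0]
contact_force: [0.2, -0.0, -7.3]
opening: 0.028
```

```bash
python3 - <<'E'
from h import *
s=snapshot('wrist'); save(s,'w7')
st=telemetry.state(); print(st['time'],st['tcp_pos'],st['tool_rot'],st['contact_force'],st['opening'])
for d in pinpoint(s,'nut_a')[:3]: print(d['p'],w(s,d['at']).round(4))
c=proj(s,[.541,.112,.077]); print(c)
hexfit(s,c,.077,140,36,n='n7')
E
```

```text
10.3 [0.53995988 0.07203942 0.21266726] [-4.10460018e-05  8.40258103e-01  5.42186608e-01 -4.13540763e-05] [ 1.05925085  0.64157057 -7.12322503] 0.02775138995686714
0.79 [0.5375 0.1139 0.0528]
[306.7194785  138.45117809]
n7 corner yaw 35.5 AF [ 78.7 106.4  96. ] centre [535.1 110.4] area 5312
```

View pics/w7.png

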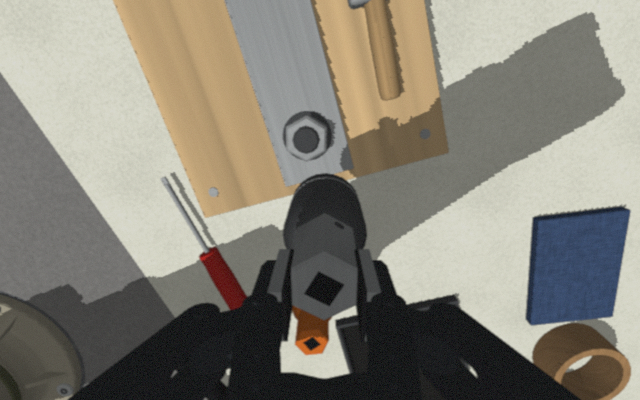

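View pics/n7z.png

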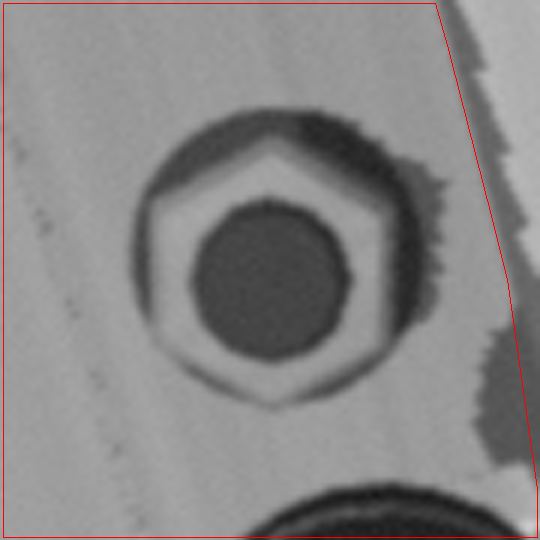

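```bash
python3 - <<'E'
from h import *
s=snapshot('wrist'); st=telemetry.state(); print(st['tcp_pos'])
px=lambda c:(261+(c[0]+.5)/6-.5,93+(c[1]+.5)/6-.5)
P=[(272,140),(388,208),(388,343),(272,405),(152,338),(152,200)]
X=np.array([ray(s,px(p),.077) for p in P]);print(X.mean(0).round(4),[round(np.linalg.norm(X[i]-X[i+3])*1e3,1) for i in range(3)],[round(np.degrees(np.arctan2(*(X[i]-X[i+3])[1::-1]))%60,1) for i in range(3)])
print('stud',ray(s,px((271,280)),.082).round(4), 'dia',np.linalg.norm(ray(s,px((191,280)),.082)-ray(s,px((352,280)),.082)))
# circle of base (washer/flange?) 
for n in('scene','side'):
    s=snapshot(n); save(s,n+'7')
    for l in('nut_a','head_stud'):
        for d in pinpoint(s,l)[:2]: print(n,l,round(d['p'],2),w(s,d['at']).round(4))
E
```

```text
[0.53999929 0.07207915 0.21272448]
[0.5403 0.1126 0.077 ] [np.float64(38.9), np.float64(40.0), np.float64(40.3)] [np.float64(4.7), np.float64(4.2), np.float64(4.3)]
stud [0.5405 0.1123 0.082 ] dia 0.023363124515081365
scene nut_a 0.41 [0.6683 0.4132 0.0554]
scene head_stud 0.59 [0.5419 0.1073 0.0561]
scene head_stud 0.24 [ 0.5671 -0.316   0.0089]
side nut_a 0.65 [0.5431 0.1136 0.0564]
side nut_a 0.52 [0.6673 0.4141 0.0547]
side head_stud 0.47 [0.3684 0.0332 0.0058]
```

View pics/side7.png

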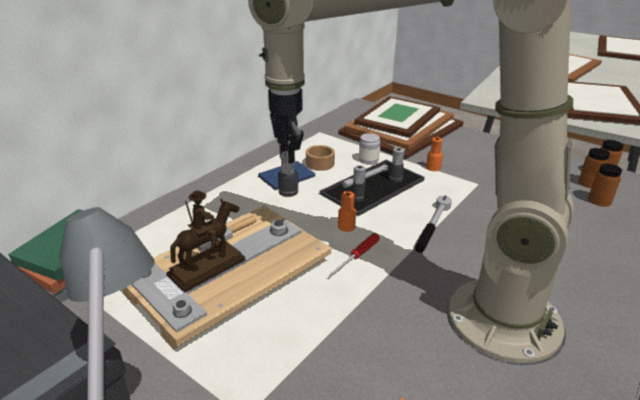

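```bash
python3 - <<'E'
from h import *
s=snapshot('wrist'); st=telemetry.state(); p=st['tcp_pos']; f=s['frame']
z=p[2]+.040
print(p,proj(s,p+[0,0,.04]),proj(s,p+[0,0,-.014]))
c=f[170:330,260:390]; cv2.imwrite('pics/z8.png',cv2.cvtColor(cv2.convertScaleAbs(cv2.resize(c,None,fx=4.5,fy=3.75*1.2,interpolation=cv2.INTER_CUBIC),alpha=1.8),cv2.COLOR_RGB2BGR))
a=np.radians(65.7)
for q in [(324,289),(324,287),(324,291)]: 
    d=ray(s,q,z)-p; print(q,'tool x',d[0]*np.cos(a)+d[1]*np.sin(a),'tool y',d[0]*np.sin(a)-d[1]*np.cos(a))
E
```

```text
[0.53997388 0.07208984 0.21270866] [324.63687414 288.61365564] [324.41722159 234.82294702]
(324, 289) tool x -0.00019111327930853303 tool y -0.00027159946542720543
(324, 287) tool x 0.0007975467453557889 tool y -0.00027102755662703306
(324, 291) tool x -0.0011841337989351116 tool y -0.00027217389663694276
```

View pics/z8.png

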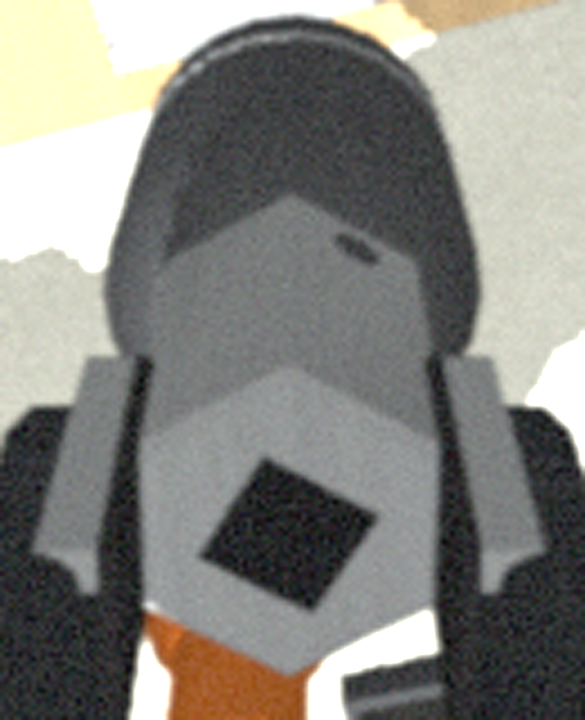

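>>> move_arm:
  increments:
    - [0.05,-0.022,0,0,0,0.003]
    - [0.05,-0.022,0,0,0,0.003]
    - [0.048,-0.021,0,0,0,0.003]
    - [0,0,0.06,0,0,0]
    - [0,0,0.07,0,0,0]
    - [0,0,0.06,0,0,0]
    - [0,0,0.02,0,0,0]
    - [0,0,0,0,0,0]

```text
time: 11.75
tcp_pos: [0.5405, 0.1122, 0.1597]
tool_rot: [-0.0, 0.846, 0.534, -0.0]
contact_force: [0.6, 1.0, -6.8]
opening: 0.0279
```

```bash
python3 - <<'E'
from h import *
s=snapshot('side'); f=s['frame']; cv2.imwrite('pics/s9.png',cv2.cvtColor(cv2.resize(f[130:270,200:360],None,fx=4.5,fy=4.2),cv2.COLOR_RGB2BGR))
s=snapshot('scene'); f=s['frame']; cv2.imwrite('pics/c9.png',cv2.cvtColor(cv2.resize(f[100:230,270:430],None,fx=4.5,fy=4.5),cv2.COLOR_RGB2BGR))
st=telemetry.state(); p=st['tcp_pos']; q=st['tool_rot']; print(st['time'],p,q,st['contact_force'],st['opening'])
d=np.array([.5404,.1124])-p[:2]; a=2*np.arctan2(q[2],q[1]); print(np.degrees(a)-90+30,'share dx',(d@[np.cos(a),np.sin(a)])/.25,'dy',(d@[np.sin(a),-np.cos(a)])/.25)
E
```

```text
11.85 [0.54112293 0.11248901 0.16079959] [1.24251057e-04 8.45497544e-01 5.33979048e-01 5.14237777e-04] [ 0.60308155 -0.21588865 -6.92369078] 0.02776564299482292
4.549408986245979 share dx -0.0015641753276718427 dy -0.0024580948042844135
```

View pics/s9.png

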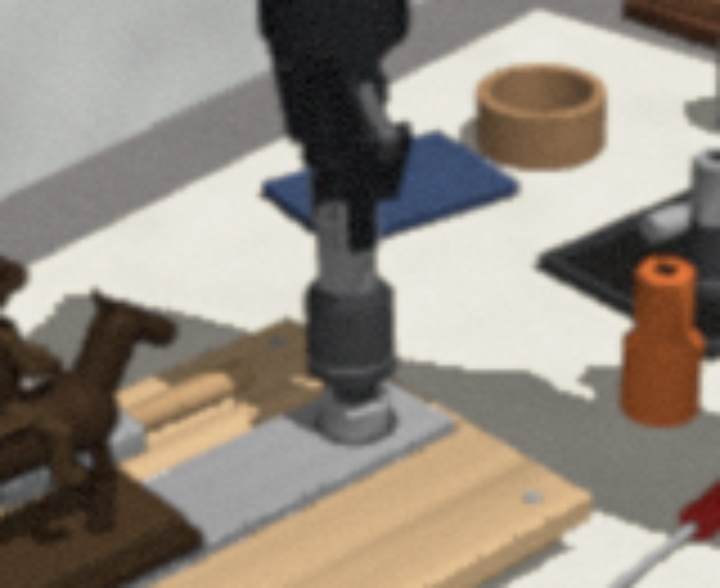

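View pics/c9.png

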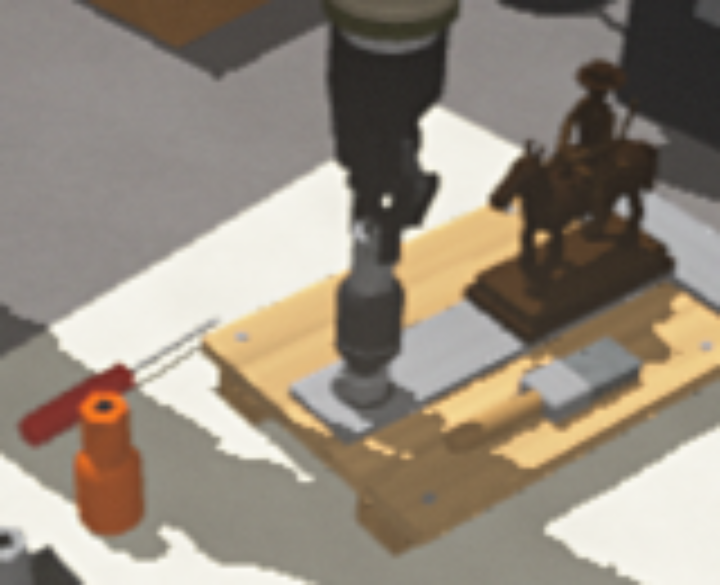

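Socket sits squarely over the nut in both views and the statue is clear. Lowering slowly.

>>> move_arm:
  increments:
    - [0,-0.001,0.02,0,0,0]
    - [0,0,0.02,0,0,0]
    - [0,0,0.02,0,0,0]
    - [0,0,0.015,0,0,0]
    - [0,0,0.012,0,0,0]
    - [0,0,0.012,0,0,0]
    - [0,0,0,0,0,0]
    - [0,0,0,0,0,0]

```text
time: 12.85
tcp_pos: [0.5404, 0.1126, 0.1355]
tool_rot: [-0.0, 0.845, 0.534, -0.0]
contact_force: [-1.2, -0.3, -7.4]
opening: 0.0281
```

```bash
python3 - <<'E'
from h import *
st=telemetry.state(); p=st['tcp_pos']; q=st['tool_rot']; print(st['time'],p,q,st['contact_force'],st['opening'],st['torque'])
E
```

```text
12.85 [0.54044736 0.11262877 0.1355328 ] [-3.36422868e-05  8.45430426e-01  5.34085568e-01 -6.13360126e-06] [-1.16603405 -0.32734209 -7.36092842] 0.028093590166999898 [-0.02370194  0.12443849  0.01077732]
```

>>> move_arm:
  increments:
    - [0,0,0.012,0,0,0]
    - [0,0,0.012,0,0,0]
    - [0,0,0.012,0,0,0]
    - [0,0,0.01,0,0,0]
    - [0,0,0.008,0,0,0]
    - [0,0,0.006,0,0,0]
    - [0,0,0.004,0,0,0]
    - [0,0,0,0,0,0]

```text
time: 13.85
tcp_pos: [0.5407, 0.1127, 0.1201]
tool_rot: [0.0, 0.845, 0.534, 0.0]
contact_force: [-2.2, -0.9, 0.3]
opening: 0.0283
```

```bash
python3 - <<'E'
from h import *
st=telemetry.state(); p=st['tcp_pos']; q=st['tool_rot']; print(st['time'],p,q,st['contact_force'],st['opening'],st['torque'])
s=snapshot('side'); f=s['frame']; cv2.imwrite('pics/s10.png',cv2.cvtColor(cv2.resize(f[130:270,200:360],None,fx=4.5,fy=4.2),cv2.COLOR_RGB2BGR))
for n in('side','scene'):
  s=snapshot(n)
  for d in pinpoint(s,'socket_36_mid')[:3]: print(n,d['p'],w(s,d['at']).round(4))
E
```

```text
13.85 [0.54067678 0.11268936 0.12011327] [6.70251078e-05 8.45446242e-01 5.34060400e-01 3.69166152e-04] [-2.15856235 -0.93770215  0.32374018] 0.02829478353136069 [-0.06733431  0.73307093  0.04621585]
side 0.97 [ 0.4301 -0.5221  0.0481]
side 0.81 [ 0.4626 -0.0706  0.0537]
side 0.72 [0.5432 0.115  0.1067]
scene 0.96 [ 0.4284 -0.5204  0.0517]
scene 0.74 [0.5412 0.1136 0.1056]
scene 0.69 [ 0.4663 -0.0755  0.0506]
```

View pics/s10.png

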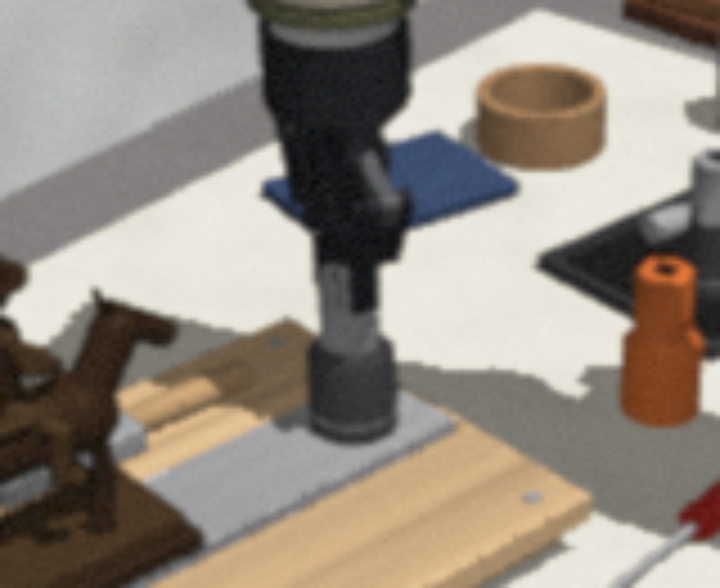

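>>> move_arm:
  increments:
    - [0,0,0.002,0,0,0]
    - [0,0,0.002,0,0,0]
    - [0,0,0.002,0,0,0]
    - [0,0,0,0,0,0]
    - [0,0,0,0,0,0]
    - [0,0,0,0,0,0]
    - [0,0,0,0,0,0]
    - [0,0,0,0,0,0]

```text
time: 15.1
tcp_pos: [0.541, 0.1128, 0.12]
tool_rot: [0.0, 0.845, 0.534, 0.001]
contact_force: [-7.0, -1.7, 14.4]
opening: 0.0278
```

```bash
python3 - <<'E'
from h import *
st=telemetry.state(); print(st['time'],st['tcp_pos'],st['tool_rot'],st['contact_force'],st['opening'],st['torque'])
s=snapshot('wrist'); save(s,'w11'); p=st['tcp_pos']; print(proj(s,p+[0,0,.04]))
s=snapshot('scene'); save(s,'c11')
E
```

```text
15.1 [0.54098342 0.11275688 0.1199613 ] [2.41157717e-04 8.45489004e-01 5.33991949e-01 9.41040023e-04] [-6.95051622 -1.70767425 14.38544465] 0.027822346192548 [-0.25577287  2.19145409 -0.02938145]
[324.76559457 288.45711774]
```

View pics/w11.png

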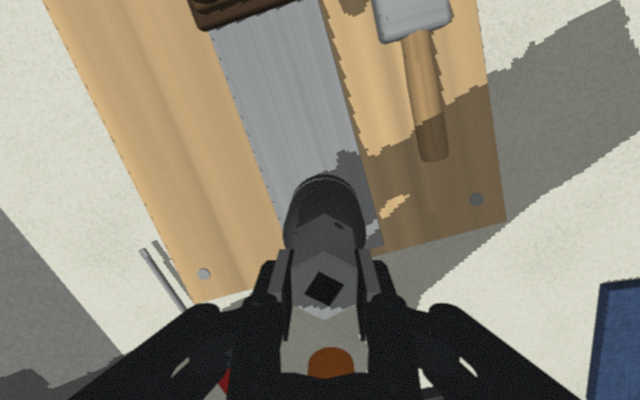

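View pics/c11.png

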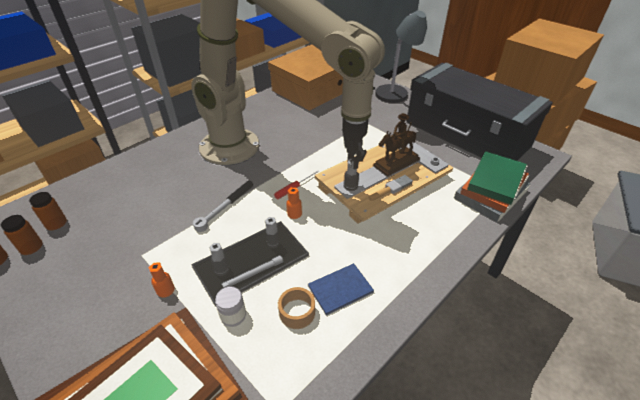

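```bash
python3 - <<'E'
from h import *
print(workorder.job_done()); st=telemetry.state(); print(st['tcp_pos'],st['contact_force'],st['opening'])
E
```

```text
the job is handed in; nothing more can be done
None
the job is handed in; nothing more can be done
```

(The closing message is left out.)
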